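# Stack three equipment cases into a square column in the stacking stand

## Task

Build one square column of the three closed equipment cases in the bay of the stacking stand: push the large blue case into the bay until it is fully home against the riser and the back fence, then slide the large grey case off the riser onto it so that the two line up edge for edge, and last set the small yellow case gently, without dropping it, in the middle of the grey lid, parallel with it. Leave the stapler and the white badge reader where they lie, and do not tip any case over.

Things in the scene. Friction and masses are not known exactly. Their poses are not given: they have to be found in the camera images.
- bay_home (a point): Point of the fixed stacking stand: where the blue case's centre lies when home, 20 mm above the worktop. z up, +x square to the fence (away from robot), +y out of the bay's open end (robot's left); stand turned -0.10 to 0.08. The bay is bare worktop, open to -x and +y. Its end stop, the riser's wooden cheek, is at y=-65 mm, its dark steel back fence has its face at x=+50 mm.
- fence_top (a point): Middle of the top edge of the back fence's face, 60 mm above the worktop; axes as bay_home. In bay_home's frame at x=+50, y=-55 mm. The upright face runs 160 mm to either side of it along y (behind riser and bay), then at the +y end a 40 mm lip bends 26 degrees back. The fence is 6 mm thick with feet behind.
- riser_top (a point): Centre of the riser's flat top, 42 mm above the worktop; axes as bay_home. Small fixed wooden table, 125 mm (x) by 150 mm (y). In bay_home's frame the top runs from x=-75 to the fence at x=+50, and y=-215 to -65 mm.
- blue_case_mid (a point): Centre (half-way up) of the large blue closed case, 100 (x) by 130 (y) by 40 mm high, about 0.8 kg, edges rounded 4 mm, flat lid, on the worktop left of the bay, 15 to 55 mm out of line and turned up to 0.35 from the stand's axes. Too wide to grip; slides on the worktop under a push of 5 to 12 N. z up; black latches on its -x side.
- grey_case_mid (a point): Centre (half-way up) of the large grey closed case, 100 (x) by 130 (y) by 35 mm high, about 0.5 kg, flat lid, lying on the riser 5 to 30 mm off the fence, turned up to 0.12 from the stand's axes. Too wide to grip; slides under 3 to 8 N, and from the riser onto the blue case, whose lid is 2 mm lower. z up; black latches on its -x side.
- yellow_case_mid (a point): Centre (half-way up) of the small yellow closed case, 62 (x) by 120 (y) by 45 mm high, about 0.28 kg, on the worktop, turned up to 0.3 from the world's axes; grip it across its 62 mm (x) from above. z up. It, the stapler and the badge reader swap places at random.
- stapler_mid (a point): Centre (half-way up) of the black desk stapler, 38 (x) by 144 (y) by 46 mm high, loose on the worktop; leave it alone.
- reader_mid (a point): Centre (half-way up) of the flat white badge reader, 72 (x) by 108 (y) by 21 mm high, loose on the worktop; leave it alone.

How it is judged (in metres and radians):
On the way, in this order (a step that is already met when the one before it is completed fails the run):
1. the blue case is home in the bay, against the riser and the fence (x of blue_case_mid in the frame of bay_home between -0.008 and 0.008 m and y of blue_case_mid in the frame of bay_home between -0.008 and 0.008 m and height (world z) of blue_case_mid below 0.03 m and angle between the y axis of blue_case_mid and the y axis of bay_home, either way round below 0.08 rad), for 0.2 s.
2. the grey case lies square on the blue case, which is still home (all of step 1 and x of grey_case_mid in the frame of blue_case_mid between -0.009 and 0.009 m and y of grey_case_mid in the frame of blue_case_mid between -0.009 and 0.009 m and z of grey_case_mid in the frame of blue_case_mid between 0.034 and 0.0415 m and angle between the y axis of grey_case_mid and the y axis of blue_case_mid, either way round below 0.08 rad), for 0.2 s.
3. the yellow case lies square in the middle of the grey lid (all of step 2 and x of yellow_case_mid in the frame of grey_case_mid between -0.012 and 0.012 m and y of yellow_case_mid in the frame of grey_case_mid between -0.012 and 0.012 m and z of yellow_case_mid in the frame of grey_case_mid between 0.0365 and 0.044 m and angle between the y axis of yellow_case_mid and the y axis of grey_case_mid, either way round below 0.1 rad), for 0.2 s.
At the end, for the whole second after the job is handed in: Blue case home in the bay (within 8 mm in x and y of bay_home, 0.08 rad); grey case flat on it, lined up within 9 mm each way and 0.08 rad; yellow case flat in the middle of the grey lid within 12 mm each way and 0.10 rad; all upright, at rest, released (all of step 3 and linear speed of each of blue_case, grey_case, yellow_case below 0.02 m/s and angle between each of blue_case_mid, grey_case_mid, yellow_case_mid's own z axis and vertical below 0.06 rad); the robot touches nothing.
It fails at once if a case is tipped (more than 0.6 rad) (angle between any of blue_case_mid, grey_case_mid, yellow_case_mid's own z axis and vertical above 0.6 rad).
It fails at once if the stapler or the badge reader is moved by more than 20 mm (distance of any of stapler_mid, reader_mid from where it was at the start of the episode above 0.02 m).
It fails at once if the yellow case is dropped or slammed onto the grey one (over 50 N) (contact force between yellow_case and grey_case above 50 N).
It also fails if it takes over 72 s, if anything falls off the work surface, if the arm or the gripper's body presses on something with over 40 N, if the wrist force passes 120 N, or if a joint passes its speed limit or range.

## Robot

A 7-joint arm with a two-finger parallel gripper is mounted at the origin on a cart in front of the work surface, level with it; the furniture and walls round the work are solid. World frame = base frame: x ahead of the robot, y to its left, z up, the work surface at z = 0. Lengths are in mm, angles in rad, forces in N, time in s.
With the tool pointing down it reaches from about 400 to 875 mm from the base axis. Payload 6.5 kg.
Tool frame: the origin (TCP) lies at the very end of the fingers, on their centre line; the grasp point (between the pads) lies 19 mm behind it; z points along the fingers, y is the line along which they close (so a half turn about z gives the same grasp; the last joint's range is limited). The gripper opens to 85 mm and grips with 20 to 120 N. Pads are 22 mm wide; open, the fingers measure 114 mm over their backs; the gripper's body (76 mm by 85 mm) begins 54 mm behind the grasp point. The pads swing forward as they close: fully open they stand 13 mm farther back than shut.
Start: joints at [1.277, 0.536, -0.004, 1.538, 0.003, 1.067, -0.071], TCP at [146.789, -633.201, 231.29] pointing down, gripper open.
Joint ranges: [-2.7, 2.7], [-0.37, 2.16], [-1.27, 1.26], [0.24, 2.4], [-1.31, 4.45], [0.19, 1.91], [-2.76, 2.76]. Speed limits (rad/s): [2.39, 2.39, 3.14, 3.14, 3.14, 3.14, 3.14].

## Interface

Orientations are given as [roll, pitch, yaw] about the fixed x, y, z axes, in that order (R = Rz(yaw) Ry(pitch) Rx(roll)).
In Python, from plant import arm, read_camera, get_calibration gives the robot as it stands.
- The arm moves only by the tool jog_arm, never from a script. Its argument "commands" is a list of rows, each a list of 6 numbers: the shift along the tool's x, y, z each as a share of 200 mm, from -1 to 1, then the turn, a rotation vector about the tool's x, y, z each as a share of 2 pi rad, from -1 to 1. A call has 1 to 8 rows; each row is the pose to reach, as a shift and turn from the pose commanded when the call began, along the tool's axes at that moment, turning the shorter way round; what a row does not reach only later rows make up. A row lasts 1/12 s, in which the tool goes at most 41.7 mm and 7.16 degrees, less where a joint would pass 70% of its speed; a pose out of reach is approached as far as the arm can. A call with a number of a shift or a turn outside -1 to 1 is refused whole. A call with a gripper value outside its range is refused whole. "grip" is the closure, from 0 (fully open) to 1 (shut), set as the call begins (left out, the last holds). The fingers move at their own pace and stop on an object; the grip force is fixed at half the most. Time passes only in rows, so rows that repeat a pose let the fingers close. It gives the time, the measured TCP pose, the force, the opening and the grip force at its end, in the units of the state.
- arm.sense(): the state, without advancing time (a new reading comes with each control period).
- read_camera(name): name is "side" or "top"; returns the picture (384x512x3 uint8, blue, green, red); there is no depth.
- get_calibration(name): a dict with "camera_matrix" (3x3 intrinsics, pixels), "k1" (the pictures are not rectified: a ray, as slopes to the right and down, at radius r is drawn at 1 + k1 r^2 times it, then the intrinsics apply), "position" and "attitude" of the camera in the world. Camera axes: x right, y up, looking along -z (the intrinsics and any distortion apply to the point x, -y, -z); pixel columns grow to the right and rows downward; lengths in mm; the calibration is good to about 2 mm. A picture is of the moment at which its call begins. get_calibration takes no time and is no camera call.
- arm.finish_job(): hands the job in; it is judged then, once.
The state is a dict: "clock": time; "joint_pos": joint angles; "qd": joint speeds; "effort": joint torques, N m; "ee_pos": TCP position; "tool_rot": TCP orientation; "ft_force": force on the tool from outside, world axes, zero at the start; "torque": the same for the moment, N m; "grip_width": finger opening in mm; "finger_force": force on a finger pad.
Only numpy, scipy, OpenCV 4.12 (cv2) and the standard library are available. Lean on these libraries where they do the work, as an engineer would, in place of code of your own. Each camera call takes 0.05 s, during which the arm holds its last target. There are 200 camera calls.

## Working session

There is one attempt and no reset: what is moved stays moved. The work goes in short steps, Python scripts to look and compute and a tool call to move; the robot and the scene stay as the last step left them, time stands still between calls to the robot, and variables do not carry over. Pictures are saved under pics/ and viewed, at most 11 in all, crops included, and the job is handed in when it is done.

Besides the shell and the picture viewer there is one more tool, called after ">>>" as name(argument=value, ...), one argument or row to a line, values as JSON. jog_arm: Moves the arm, as the interface text tells. Its arguments: {"type":"object","properties":{"commands":{"type":"array","items":{"type":"array","items":{"type":"number"}}},"grip":{"type":"number"}},"required":["commands"]}

```bash
mkdir -p pics; ls
python3 - <<'E'
from plant import arm, read_camera, get_calibration
import cv2
for n in("top","side"):
    cv2.imwrite(f"pics/{n}0.png",cv2.resize(read_camera(n),(800,600),interpolation=cv2.INTER_CUBIC)); print(n,get_calibration(n))
s=arm.sense();print(s)
E
```

```text
pics
top {'camera_matrix': array([[431.60916882,   0.        , 254.96522535],
       [  0.        , 431.60916882, 193.21242941],
       [  0.        ,   0.        ,   1.        ]]), 'k1': -0.05533906473324466, 'position': array([ 357.09177255,   96.13069969, 1380.06960803]), 'attitude': array([ 0.12776682, -0.01969747, -1.59884837])}
side {'camera_matrix': array([[480.04902807,   0.        , 252.6527776 ],
       [  0.        , 480.04902807, 187.19399869],
       [  0.        ,   0.        ,   1.        ]]), 'k1': -0.13659465644597624, 'position': array([ 513.37913661, 1287.30050737,  745.84031658]), 'attitude': array([1.05989237, 0.02030966, 3.12401204])}
{'clock': 0.1, 'joint_pos': array([ 1.27680876,  0.53705648, -0.00441921,  1.5387504 ,  0.00261178,
        1.06729777, -0.07120878]), 'qd': array([ 0.00035846,  0.00057956, -0.00052918, -0.00272508,  0.00155841,
       -0.00059408, -0.00073315]), 'effort': array([ 3.66208449e-03, -5.84568000e+01,  1.05248429e+00, -2.59777540e+01,
        1.26729356e-02,  4.54445617e-03, -3.73633122e-05]), 'ee_pos': array([ 146.63255573, -632.67855356,  230.53219697]), 'tool_rot': array([-3.14009195e+00,  1.31955852e-04,  2.27839555e-01]), 'ft_force': array([-0.27764241, -0.35398604,  0.92130241]), 'torque': array([ 0.00576723, -0.00693169, -0.02047101]), 'finger_force': 0.0, 'grip_width': 85.37816187520427}
```

View pics/top0.png

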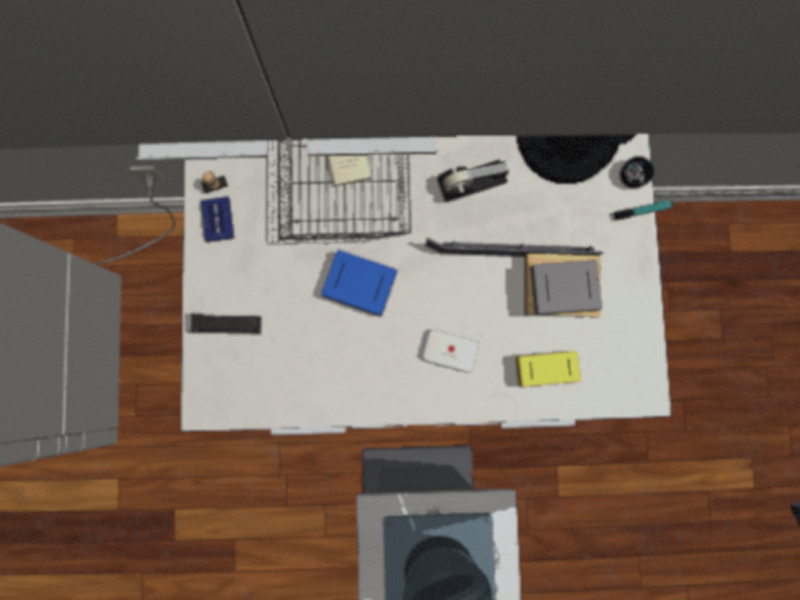

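View pics/side0.png

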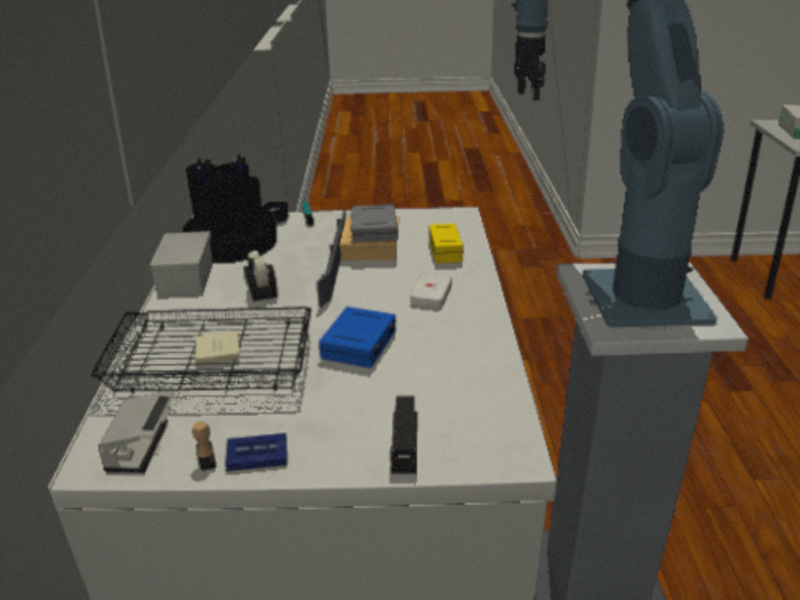

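```bash
cat > h.py <<'E'
from plant import arm, read_camera, get_calibration
import cv2, numpy as np
from scipy.spatial.transform import Rotation as Ro
def cam(n):
    c=get_calibration(n); return c, Ro.from_euler('xyz',c['attitude']).as_matrix()
def proj(n,P):
    c,R=cam(n); p=(np.atleast_2d(P)-c['position'])@R; s=np.c_[p[:,0]/-p[:,2],-p[:,1]/-p[:,2]]
    s=s*(1+c['k1']*(s**2).sum(1,keepdims=True)); K=c['camera_matrix']
    return s*[K[0,0],K[1,1]]+K[:2,2]
def unproj(n,uv,z):
    c,R=cam(n); K=c['camera_matrix']; d=(np.atleast_2d(uv)-K[:2,2])/[K[0,0],K[1,1]]; s=d.copy()
    for _ in range(8): s=d/(1+c['k1']*(s**2).sum(1,keepdims=True))
    r=np.c_[s[:,0],-s[:,1],-np.ones(len(s))]@R.T
    return c['position']+r*((z-c['position'][2])/r[:,2])[:,None]
def crop(n,box,k,fn):
    x0,y0,x1,y1=box; im=read_camera(n)[y0:y1,x0:x1]; im=cv2.resize(im,None,fx=k,fy=k,interpolation=cv2.INTER_CUBIC); cv2.imwrite('pics/'+fn,im)
def box(x,y,yaw,l,w,z):
    c,s=np.cos(yaw),np.sin(yaw); a=np.array([[-l/2,-w/2],[l/2,-w/2],[l/2,w/2],[-l/2,w/2]])
    return np.c_[a@np.array([[c,s],[-s,c]])+[x,y],np.full(4,z)]
E
python3 - <<'E'
from h import *
print(proj('side',arm.sense()['ee_pos'])/.64)
crop('top',(195,145,395,255),4,'c1.png')
E
```

```text
[[526.49273175 101.31456141]]
```

View pics/c1.png

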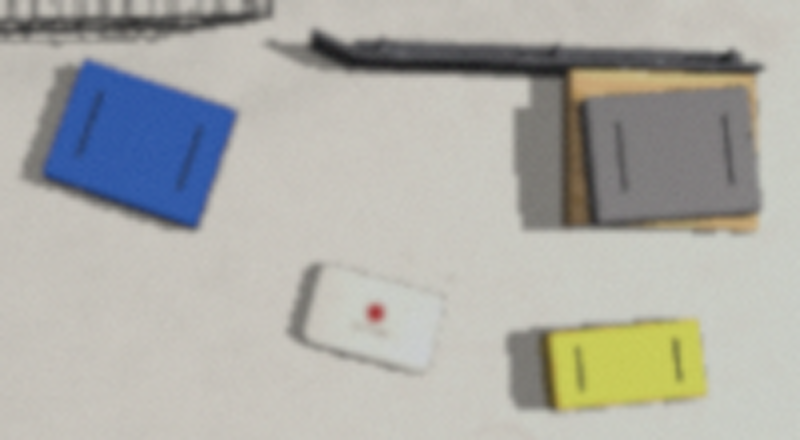

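Run:
```python
from h import *
from scipy.optimize import least_squares
def fit(nm,pts,z,l,w):
    P=unproj('top',np.array(pts)/4+[195,145],z)[:,:2]
    f=lambda q:(box(q[0],q[1],q[2],l,w,0)[:,:2]-P).ravel()
    r=least_squares(f,[*P.mean(0),0]);print(nm,r.x.round(3),r.fun.round(1))
# order: (-x,-y),(+x,-y),(+x,+y),(-x,+y)  image right=-y, down=-x
fit('blue',[(199,224),(237,110),(85,62),(45,175)],40,100,130)
fit('grey',[(760,208),(750,87),(585,98),(600,220)],77,100,130)
fit('yel',[(706,393),(698,321),(552,333),(560,406)],45,62,120)
fit('riser',[(757,230),(757,70),(567,70),(567,226)],42,125,150)
fit('reader',[(427,372),(445,297),(323,265),(308,340)],21,72,108)
F=unproj('top',np.array([(345,65),(760,70)])/4+[195,145],60);print(F,np.arctan2(-(F[0]-F[1])[0],(F[0]-F[1])[1]), np.linalg.norm(F[0]-F[1]))
print(unproj('top',[[226/.8*.512,324*.64],[261*.64,332*.64],[410*.64,240*.64]],0))
```

```text
blue [ 5.70310e+02  1.41015e+02 -3.40000e-01] [-3.3 -1.1  1.5 -2.3  3.4  1.4 -1.6  2. ]
grey [ 5.46167e+02 -2.69359e+02  4.40000e-02] [-2.7 -2.8  2.6  0.2  2.5  0.3 -2.5  2.3]
yel [ 3.86902e+02 -2.33359e+02  5.50000e-02] [-2.8 -2.6  3.1 -2.2  2.6  2.4 -2.9  2.5]
riser [ 5.55022e+02 -2.70060e+02 -4.50000e-02] [ 0.9 -0.5 -2.4  2.5  1.  -0.6  0.5 -1.5]
reader [ 4.28427e+02 -3.98490e+01 -2.77000e-01] [-6.2 -3.3  4.5 -6.3  6.1  1.9 -4.3  7.8]
[[ 624.29943651  -19.41967399   60.        ]
 [ 612.92404611 -346.74735761   60.        ]] -0.034738321417562376 327.52528448103374
[[496.89714868 418.97456691   0.        ]
 [478.61538511 347.12223677   0.        ]
 [663.33709619  36.04627899   0.        ]]
```

```bash
cat >> h.py <<'E'
S=-0.04; BAY=np.array([572.,-129.])   # stand estimate
def bw(x,y):  # bay frame -> world
    return BAY+Ro.from_euler('z',S).as_matrix()[:2,:2]@[x,y]
def row(p0,yaw0,p1,yaw1):  # row from tool-down pose to tool-down pose
    R0=Ro.from_euler('xyz',[np.pi,0,yaw0]); R1=Ro.from_euler('xyz',[np.pi,0,yaw1])
    return [*(R0.inv().apply(np.subtract(p1,p0))/200).round(4),*((R0.inv()*R1).as_rotvec()/2/np.pi).round(4)]
def chain(*w):
    s=arm.sense(); p,y=s['ee_pos'],s['tool_rot'][2]; print(p.round(1),round(y,3))
    for a in w: print(a,[float(v) for v in row(p,y,a[:3],a[3])]); p,y=a[:3],a[3]
E
python3 - <<'E'
from h import *
y=np.pi/2-.34
chain((300,-520,220,.228),(470,-370,220,.5),(540,-180,200,.8),(580,20,200,1.1),(600,200,180,y),(596,235,60,y),(596,235,6,y))
E
```

```text
[ 146.7 -632.8  230.6] 0.228
(300, -520, 220, 0.228) [0.8741, -0.376, 0.0532, 0.0, 0.0, -0.0]
(470, -370, 220, 0.5) [0.9975, -0.5385, -0.0, 0.0, 0.0, -0.0433]
(540, -180, 200, 0.8) [0.7626, -0.6659, 0.1, -0.0, 0.0, -0.0477]
(580, 20, 200, 1.1) [0.8567, -0.5532, -0.0, 0.0, 0.0, -0.0477]
(600, 200, 180, 1.2307963267948965) [0.8474, -0.3191, 0.1, -0.0, 0.0, -0.0208]
(596, 235, 60, 1.2307963267948965) [0.1583, -0.0772, 0.6, 0.0, 0.0, 0.0]
(596, 235, 6, 1.2307963267948965) [0.0, -0.0, 0.27, 0.0, 0.0, 0.0]
```

>>> jog_arm(
  commands=[
    [0.874, -0.376, 0.053, 0, 0, 0],
    [0.874, -0.376, 0.053, 0, 0, 0],
    [0.874, -0.376, 0.053, 0, 0, 0],
    [0.874, -0.376, 0.053, 0, 0, 0],
    [0.874, -0.376, 0.053, 0, 0, 0],
    [0.874, -0.376, 0.053, 0, 0, 0],
  ],
  grip=0.3,
)

```text
clock: 0.65
ee_pos: [307.0, -515.1, 220.2]
tool_rot: [-3.139, -0.004, 0.238]
ft_force: [0.7, -0.2, 0.1]
grip_width: 59.7
finger_force: 0.0
```

>>> jog_arm(
  commands=[
    [0.997, -0.538, 0, 0, 0, -0.043],
    [0.997, -0.538, 0, 0, 0, -0.043],
    [0.997, -0.538, 0, 0, 0, -0.043],
    [0.997, -0.538, 0, 0, 0, -0.043],
    [0.997, -0.538, 0, 0, 0, -0.043],
    [0.997, -0.538, 0, 0, 0, -0.043],
    [0.997, -0.538, 0, 0, 0, -0.043],
  ],
)

```text
clock: 1.23
ee_pos: [474.5, -365.5, 220.6]
tool_rot: [-3.14, -0.003, 0.506]
ft_force: [0.2, 0.6, 0.2]
grip_width: 59.6
finger_force: 0.0
```

>>> jog_arm(
  commands=[
    [0.763, -0.666, 0.1, 0, 0, -0.048],
    [0.763, -0.666, 0.1, 0, 0, -0.048],
    [0.763, -0.666, 0.1, 0, 0, -0.048],
    [0.763, -0.666, 0.1, 0, 0, -0.048],
    [0.763, -0.666, 0.1, 0, 0, -0.048],
    [0.763, -0.666, 0.1, 0, 0, -0.048],
  ],
)

```text
clock: 1.73
ee_pos: [542.5, -172.1, 200.2]
tool_rot: [-3.139, -0.004, 0.81]
ft_force: [0.0, 1.0, -0.4]
grip_width: 59.7
finger_force: 0.0
```

>>> jog_arm(
  commands=[
    [0.857, -0.553, 0, 0, 0, -0.048],
    [0.857, -0.553, 0, 0, 0, -0.048],
    [0.857, -0.553, 0, 0, 0, -0.048],
    [0.857, -0.553, 0, 0, 0, -0.048],
    [0.857, -0.553, 0, 0, 0, -0.048],
    [0.857, -0.553, 0, 0, 0, -0.048],
  ],
)

```text
clock: 2.23
ee_pos: [581.3, 28.2, 201.1]
tool_rot: [-3.14, -0.005, 1.111]
ft_force: [0.2, 1.2, 0.4]
grip_width: 59.8
finger_force: 0.0
```

>>> jog_arm(
  commands=[
    [0.847, -0.319, 0.1, 0, 0, -0.021],
    [0.847, -0.319, 0.1, 0, 0, -0.021],
    [0.847, -0.319, 0.1, 0, 0, -0.021],
    [0.847, -0.319, 0.1, 0, 0, -0.021],
    [0.847, -0.319, 0.1, 0, 0, -0.021],
    [0.847, -0.319, 0.1, 0, 0, -0.021],
    [0.847, -0.319, 0.1, 0, 0, -0.021],
  ],
)

```text
clock: 2.82
ee_pos: [600.4, 198.5, 180.1]
tool_rot: [-3.141, 0.001, 1.234]
ft_force: [0.1, -0.8, 0.8]
grip_width: 60.0
finger_force: 0.0
```

>>> jog_arm(
  commands=[
    [0.165, -0.08, 0.3, 0, 0, 0],
    [0.165, -0.08, 0.6, 0, 0, 0],
    [0.165, -0.08, 0.6, 0, 0, 0],
    [0.165, -0.08, 0.75, 0, 0, 0],
    [0.165, -0.08, 0.87, 0, 0, 0],
    [0.165, -0.08, 0.87, 0, 0, 0],
    [0.165, -0.08, 0.87, 0, 0, 0],
  ],
)

```text
clock: 3.4
ee_pos: [596.3, 232.5, 6.0]
tool_rot: [-3.141, 0.003, 1.231]
ft_force: [0.3, 0.2, 1.5]
grip_width: 59.8
finger_force: 0.0
```

Run:
```python
from h import *
im=read_camera('side')[180:270,190:310]; a=cv2.resize(im,None,fx=4,fy=4,interpolation=cv2.INTER_CUBIC)
im=read_camera('top')[145:205,175:255]; b=cv2.resize(im,(480,360),interpolation=cv2.INTER_CUBIC)
im=np.zeros((600,800,3),np.uint8); im[:360,:400]=cv2.resize(a,(480,360))[:,:400]; im[:360,400:]=b[:,:400]
cv2.imwrite('pics/c2.png',im[:360])
chain((596,235,6,np.pi/2-.34))
```

```text
[598.2 234.6   8.7] 1.231
(596, 235, 6, 1.2307963267948965) [-0.0019, -0.0111, 0.0136, 0.0, -0.0, 0.0001]
```

View pics/c2.png

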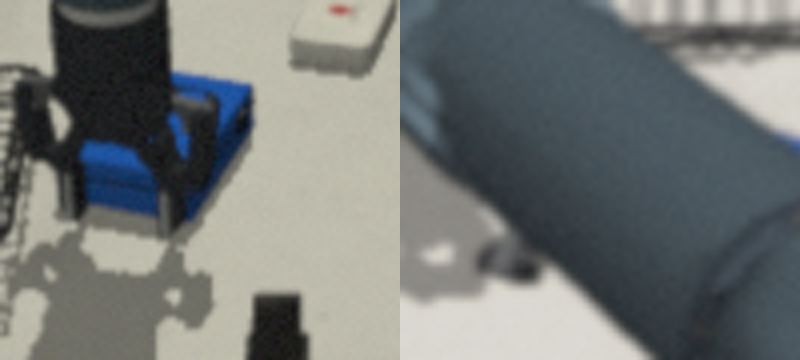

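```bash
cat >> h.py <<'E'
def rows(p0,y0,p1,y1,n):  # n interpolated rows
    for t in np.arange(1,n+1)/n:
        print([float(round(v,3)) for v in row(p0,y0,np.add(p0,t*np.subtract(p1,p0)),y0+t*(y1-y0))],end=', ')
    print()
E
python3 - <<'E'
from h import *
s=arm.sense();p=s['ee_pos'];y=s['tool_rot'][2];print(p,y)
for bx,by,r,n in [(-13,262,-.30,6),(-16,205,-.16,8),(-13,140,-.02,8),(-10,75,0,8),(-8,15,0,7)]:
    o=Ro.from_euler('z',r).as_matrix()[:2,:2]@[-3,76]
    q=[*bw(bx+o[0],by+o[1]),6]; yy=np.pi/2+S+r
    print(np.round(q,1),round(yy,3)); rows(p,y,q,yy,n); p,y=q,yy
E
```

```text
[598.21047002 234.61801039   8.72787782] 1.2311485813511123
[592. 206.   6.] 1.231
[-0.024, 0.003, 0.002, 0.0, -0.0, 0.0], [-0.048, 0.006, 0.004, -0.0, -0.0, 0.0], [-0.073, 0.009, 0.007, 0.0, -0.0, 0.0], [-0.097, 0.012, 0.009, -0.0, -0.0, 0.0], [-0.121, 0.015, 0.011, -0.0, -0.0, 0.0], [-0.145, 0.018, 0.014, 0.0, -0.0, 0.0], 
[576.4 151.6   6. ] 1.371
[-0.035, 0.002, 0.0, 0.0, 0.0, -0.003], [-0.071, 0.004, 0.0, 0.0, 0.0, -0.006], [-0.106, 0.006, 0.0, 0.0, 0.0, -0.008], [-0.141, 0.008, 0.0, 0.0, 0.0, -0.011], [-0.177, 0.011, 0.0, 0.0, 0.0, -0.014], [-0.212, 0.013, 0.0, -0.0, 0.0, -0.017], [-0.247, 0.015, 0.0, -0.0, 0.0, -0.02], [-0.282, 0.017, 0.0, 0.0, 0.0, -0.022], 
[566.2  87.5   6. ] 1.511
[-0.04, 0.002, 0.0, 0.0, 0.0, -0.003], [-0.081, 0.003, 0.0, 0.0, 0.0, -0.006], [-0.122, 0.005, 0.0, -0.0, 0.0, -0.008], [-0.162, 0.007, 0.0, 0.0, 0.0, -0.011], [-0.203, 0.009, 0.0, 0.0, 0.0, -0.014], [-0.243, 0.01, 0.0, 0.0, 0.0, -0.017], [-0.284, 0.012, 0.0, 0.0, 0.0, -0.02], [-0.324, 0.014, 0.0, 0.0, 0.0, -0.022], 
[565.   22.4   6. ] 1.531
[-0.041, 0.002, 0.0, 0.0, 0.0, -0.0], [-0.081, 0.004, 0.0, 0.0, 0.0, -0.001], [-0.122, 0.005, 0.0, -0.0, 0.0, -0.001], [-0.162, 0.007, 0.0, -0.0, 0.0, -0.002], [-0.203, 0.009, 0.0, -0.0, 0.0, -0.002], [-0.244, 0.01, 0.0, -0.0, 0.0, -0.002], [-0.284, 0.012, 0.0, 0.0, 0.0, -0.003], [-0.325, 0.014, 0.0, 0.0, 0.0, -0.003], 
[564.6 -37.6   6. ] 1.531
[-0.043, 0.001, 0.0, 0.0, 0.0, 0.0], [-0.086, 0.003, 0.0, 0.0, 0.0, 0.0], [-0.129, 0.004, 0.0, 0.0, 0.0, 0.0], [-0.171, 0.006, 0.0, 0.0, 0.0, 0.0], [-0.214, 0.007, 0.0, 0.0, 0.0, 0.0], [-0.257, 0.009, 0.0, 0.0, 0.0, 0.0], [-0.3, 0.01, 0.0, 0.0, 0.0, 0.0],
```

>>> jog_arm(
  commands=[
    [0, -0.02, 0.008, 0, 0, 0],
    [-0.02, -0.02, 0.008, 0, 0, 0],
    [-0.045, -0.02, 0.008, 0, 0, 0],
    [-0.07, -0.02, 0.008, 0, 0, 0],
    [-0.1, -0.02, 0.008, 0, 0, 0],
    [-0.12, -0.02, 0.008, 0, 0, 0],
    [-0.145, -0.02, 0.008, 0, 0, 0],
  ],
)

```text
clock: 4.08
ee_pos: [583.5, 211.5, 5.8]
tool_rot: [3.14, -0.004, 1.234]
ft_force: [1.3, 5.0, -1.0]
grip_width: 59.7
finger_force: 2.9
```

>>> jog_arm(
  commands=[
    [-0.035, 0.002, 0, 0, 0, -0.003],
    [-0.07, 0.004, 0, 0, 0, -0.006],
    [-0.105, 0.006, 0, 0, 0, -0.008],
    [-0.14, 0.008, 0, 0, 0, -0.011],
    [-0.175, 0.01, 0, 0, 0, -0.014],
    [-0.21, 0.013, 0, 0, 0, -0.017],
    [-0.247, 0.015, 0, 0, 0, -0.02],
    [-0.282, 0.017, 0, 0, 0, -0.022],
  ],
)

```text
clock: 4.75
ee_pos: [567.8, 157.4, 5.8]
tool_rot: [3.14, -0.004, 1.374]
ft_force: [0.3, 5.7, 0.1]
grip_width: 59.9
finger_force: 3.1
```

>>> jog_arm(
  commands=[
    [-0.04, 0.002, 0, 0, 0, -0.003],
    [-0.08, 0.003, 0, 0, 0, -0.006],
    [-0.12, 0.005, 0, 0, 0, -0.008],
    [-0.16, 0.007, 0, 0, 0, -0.011],
    [-0.2, 0.009, 0, 0, 0, -0.014],
    [-0.243, 0.01, 0, 0, 0, -0.017],
    [-0.284, 0.012, 0, 0, 0, -0.02],
    [-0.324, 0.014, 0, 0, 0, -0.022],
  ],
)

```text
clock: 5.42
ee_pos: [557.5, 93.6, 5.8]
tool_rot: [3.14, -0.004, 1.513]
ft_force: [1.4, 7.1, 0.8]
grip_width: 59.9
finger_force: 3.5
```

Run:
```python
from h import *
a=cv2.resize(read_camera('side')[120:260,180:320],(400,400),interpolation=cv2.INTER_CUBIC)
b=cv2.resize(read_camera('top')[140:220,220:300],(400,400),interpolation=cv2.INTER_CUBIC)
cv2.imwrite('pics/c3.png',np.hstack([a,b]))
print(arm.sense()['ee_pos'])
```

```text
[557.53226578  91.26630215   5.61744846]
```

View pics/c3.png

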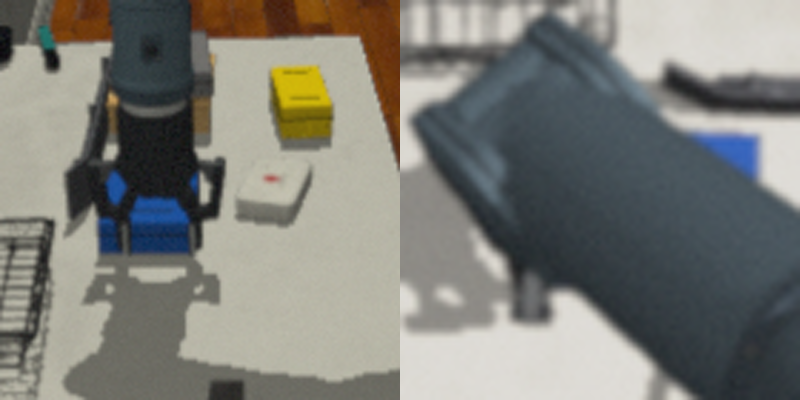

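Run:
```python
from h import *
P=unproj('top',[[291.4,167]],40)[0][:2]; R=Ro.from_euler('z',S).as_matrix()[:2,:2]
print('corner world',P,'bay',R.T@(P-BAY), 'tcp bay',R.T@(arm.sense()['ee_pos'][:2]-BAY))
```

```text
corner world [609.08350835 -52.6541627 ] bay [34.0008263  77.76771358] tcp bay [-23.26446434 219.51155755]
```

>>> jog_arm(
  commands=[
    [0.03, 0, 0, 0, 0, -0.001],
    [0.03, 0.045, 0, 0, 0, -0.003],
    [0.02, 0.045, 0, 0, 0, -0.003],
    [-0.02, 0.045, 0, 0, 0, -0.003],
    [-0.06, 0.045, 0, 0, 0, -0.003],
    [-0.1, 0.045, 0, 0, 0, -0.003],
    [-0.14, 0.045, 0, 0, 0, -0.003],
    [-0.18, 0.045, 0, 0, 0, -0.003],
  ],
)

```text
clock: 6.18
ee_pos: [564.2, 56.3, 5.2]
tool_rot: [3.141, -0.003, 1.53]
ft_force: [0.2, 6.0, 0.0]
grip_width: 59.5
finger_force: 3.1
```

>>> jog_arm(
  commands=[
    [-0.04, 0, 0, 0, 0, 0],
    [-0.08, 0, 0, 0, 0, 0],
    [-0.12, 0, 0, 0, 0, 0],
    [-0.16, 0, 0, 0, 0, 0],
    [-0.2, 0, 0, 0, 0, 0],
    [-0.24, 0, 0, 0, 0, 0],
    [-0.28, 0, 0, 0, 0, 0],
    [-0.32, 0, 0, 0, 0, 0],
  ],
)

```text
clock: 6.85
ee_pos: [561.5, -7.5, 5.2]
tool_rot: [3.141, -0.003, 1.53]
ft_force: [-0.3, 7.2, 0.2]
grip_width: 59.7
finger_force: 3.4
```

>>> jog_arm(
  commands=[
    [-0.035, 0, 0, 0, 0, 0],
    [-0.07, 0, 0, 0, 0, 0],
    [-0.1, 0, 0, 0, 0, 0],
    [-0.13, 0, 0, 0, 0, 0],
    [-0.15, 0, 0, 0, 0, 0],
  ],
)

```text
clock: 7.27
ee_pos: [560.2, -37.8, 5.2]
tool_rot: [3.141, -0.003, 1.529]
ft_force: [0.9, 7.3, 1.2]
grip_width: 59.7
finger_force: 3.5
```

Run:
```python
from h import *
s=arm.sense();p=s['ee_pos'];print(p)
y=1.53; chain((p[0],p[1]+15,6,y),(p[0],p[1]+15,100,y),(500,-100,110,.74),(485,-118,90,S),(485,-118,6,S))
```

```text
[560.22154308 -37.7725683    5.1643447 ]
[560.2 -37.8   5.2] 1.529
(np.float64(560.2215430791548), np.float64(-22.77256829698979), 6, 1.53) [0.0749, -0.0031, -0.0042, -0.0, 0.0, -0.0001]
(np.float64(560.2215430791548), np.float64(-22.77256829698979), 100, 1.53) [0.0, 0.0, -0.47, 0.0, 0.0, 0.0]
(500, -100, 110, 0.74) [-0.3981, -0.2851, -0.05, 0.0, -0.0, 0.1257]
(485, -118, 90, -0.04) [-0.1161, 0.0159, 0.1, 0.0, -0.0, 0.1241]
(485, -118, 6, -0.04) [0.0, -0.0, 0.42, 0.0, 0.0, 0.0]
```

>>> jog_arm(
  commands=[
    [0.075, -0.003, 0, 0, 0, 0],
    [0.075, -0.003, -0.15, 0, 0, 0],
    [0.075, -0.003, -0.3, 0, 0, 0],
    [0.075, -0.003, -0.47, 0, 0, 0],
    [0.075, -0.003, -0.47, 0, 0, 0],
  ],
)

```text
clock: 7.68
ee_pos: [563.7, -24.9, 104.5]
tool_rot: [3.133, 0.001, 1.527]
ft_force: [1.8, -0.1, 0.1]
grip_width: 59.9
finger_force: 0.0
```

>>> jog_arm(
  commands=[
    [-0.398, -0.285, -0.05, 0, 0, 0.126],
    [-0.398, -0.285, -0.05, 0, 0, 0.126],
    [-0.398, -0.285, -0.05, 0, 0, 0.126],
    [-0.398, -0.285, -0.05, 0, 0, 0.126],
    [-0.398, -0.285, -0.05, 0, 0, 0.126],
    [-0.398, -0.285, -0.05, 0, 0, 0.126],
    [-0.398, -0.285, -0.05, 0, 0, 0.126],
  ],
)

```text
clock: 8.27
ee_pos: [499.3, -102.4, 108.9]
tool_rot: [3.141, 0.001, 0.729]
ft_force: [-0.2, 0.4, -0.7]
grip_width: 59.9
finger_force: 0.0
```

>>> jog_arm(
  commands=[
    [-0.116, 0.016, 0, 0, 0, 0.124],
    [-0.116, 0.016, 0, 0, 0, 0.124],
    [-0.116, 0.016, 0, 0, 0, 0.124],
    [-0.116, 0.016, 0, 0, 0, 0.124],
    [-0.116, 0.016, 0, 0, 0, 0.124],
    [-0.116, 0.016, 0.1, 0, 0, 0.124],
    [-0.116, 0.016, 0.1, 0, 0, 0.124],
    [-0.116, 0.016, 0.1, 0, 0, 0.124],
  ],
)

```text
clock: 8.93
ee_pos: [483.5, -119.6, 88.4]
tool_rot: [3.141, 0.003, -0.041]
ft_force: [-0.8, 0.3, -0.1]
grip_width: 59.8
finger_force: 0.0
```

Run:
```python
from h import *
b=read_camera('top')
cv2.imwrite('pics/c4.png',cv2.resize(b[145:245,240:390],(750,500),interpolation=cv2.INTER_CUBIC))
chain((485,-118,6,S))
```

```text
[ 484.2 -119.6   89. ] -0.039
(485, -118, 6, -0.04) [0.0035, -0.0081, 0.4152, -0.0, -0.0, 0.0001]
```

View pics/c4.png

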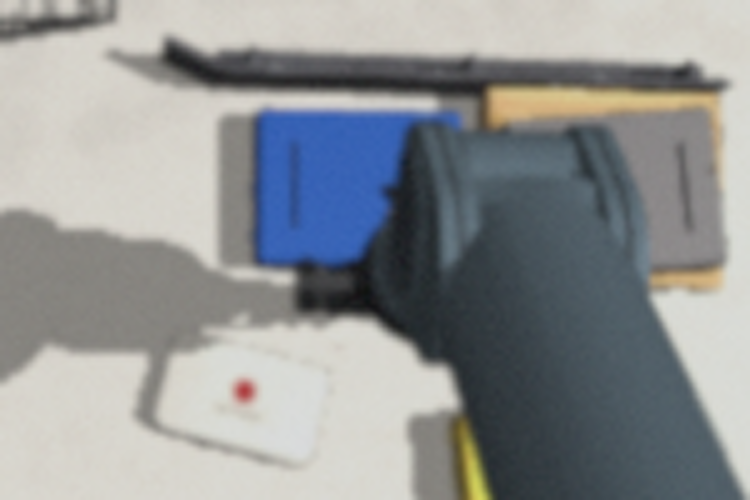

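>>> jog_arm(
  commands=[
    [0.003, 0, 0.2, 0, 0, 0],
    [0.003, 0, 0.35, 0, 0, 0],
    [0.003, 0, 0.415, 0, 0, 0],
    [0.003, 0, 0.415, 0, 0, 0],
    [0.03, 0, 0.415, 0, 0, 0],
    [0.06, 0, 0.415, 0, 0, 0],
    [0.08, 0, 0.415, 0, 0, 0],
    [0.1, 0, 0.415, 0, 0, 0],
  ],
)

```text
clock: 9.65
ee_pos: [502.1, -120.2, 6.9]
tool_rot: [3.141, 0.006, -0.042]
ft_force: [-14.1, 0.8, 11.3]
grip_width: 59.8
finger_force: 7.3
```

>>> jog_arm(
  commands=[
    [0.01, 0, 0, 0, 0, 0],
    [0.02, 0, 0, 0, 0, 0],
    [0.025, 0, 0, 0, 0, 0],
    [0.025, 0, 0, 0, 0, 0],
  ],
)

```text
clock: 9.98
ee_pos: [506.2, -120.4, 6.5]
tool_rot: [3.141, 0.007, -0.042]
ft_force: [-8.3, 1.2, 2.6]
grip_width: 59.5
finger_force: 4.4
```

>>> jog_arm(
  commands=[
    [0.007, 0, 0, 0, 0, 0],
    [0.014, 0, 0, 0, 0, 0],
    [0.021, 0, 0, 0, 0, 0],
    [0.021, 0, 0, 0, 0, 0],
  ],
)

```text
clock: 10.32
ee_pos: [509.8, -120.6, 6.5]
tool_rot: [3.141, 0.008, -0.042]
ft_force: [-10.6, -0.1, 4.4]
grip_width: 59.8
finger_force: 4.8
```

>>> jog_arm(
  commands=[
    [0.007, 0, 0, 0, 0, 0],
    [0.014, 0, 0, 0, 0, 0],
    [0.014, 0, 0, 0, 0, 0],
  ],
)

```text
clock: 10.57
ee_pos: [513.3, -120.7, 6.5]
tool_rot: [3.141, 0.007, -0.042]
ft_force: [-8.0, -0.5, 1.6]
grip_width: 59.9
finger_force: 3.9
```

>>> jog_arm(
  commands=[
    [0.007, 0, 0, 0, 0, 0],
    [0.014, 0, 0, 0, 0, 0],
    [0.014, 0, 0, 0, 0, 0],
  ],
)

```text
clock: 10.82
ee_pos: [516.1, -120.9, 6.5]
tool_rot: [3.141, 0.007, -0.042]
ft_force: [-9.3, -0.0, 3.2]
grip_width: 60.0
finger_force: 4.3
```

>>> jog_arm(
  commands=[
    [0.007, 0, 0, 0, 0, 0],
    [0.014, 0, 0, 0, 0, 0],
    [0.014, 0, 0, 0, 0, 0],
  ],
)

```text
clock: 11.07
ee_pos: [517.2, -120.9, 6.4]
tool_rot: [3.141, 0.01, -0.042]
ft_force: [-14.7, 0.8, 11.3]
grip_width: 59.8
finger_force: 7.2
```

>>> jog_arm(
  commands=[
    [0.007, 0, 0, 0, 0, 0],
    [0.014, 0, 0, 0, 0, 0],
    [0.014, 0, 0, 0, 0, 0],
  ],
)

```text
clock: 11.32
ee_pos: [517.1, -120.9, 6.0]
tool_rot: [3.141, 0.016, -0.042]
ft_force: [-21.2, 1.0, 15.7]
grip_width: 59.6
finger_force: 10.4
```

Run:
```python
from h import *
chain((506,-121,6,S),(506,-121,100,S),(530,-60,110,.74),(575,-10,90,1.53),(575,-10,6,1.53))
```

```text
[ 517.1 -120.9    6. ] -0.042
(506, -121, 6, -0.04) [-0.0556, 0.0028, 0.0, -0.0, 0.0, -0.0004]
(506, -121, 100, -0.04) [0.0, 0.0, -0.47, 0.0, 0.0, 0.0]
(530, -60, 110, 0.74) [0.1077, -0.3096, -0.05, -0.0, 0.0, -0.1241]
(575, -10, 90, 1.53) [0.3347, -0.0329, 0.1, 0.0, 0.0, -0.1257]
(575, -10, 6, 1.53) [0.0, -0.0, 0.42, 0.0, 0.0, 0.0]
```

>>> jog_arm(
  commands=[
    [-0.08, 0, 0, 0, 0, 0],
    [-0.08, 0, -0.15, 0, 0, 0],
    [-0.08, 0, -0.3, 0, 0, 0],
    [-0.08, 0, -0.47, 0, 0, 0],
    [-0.08, 0, -0.47, 0, 0, 0],
  ],
)

```text
clock: 11.73
ee_pos: [514.4, -121.2, 107.0]
tool_rot: [3.14, -0.012, -0.042]
ft_force: [1.2, -0.3, -0.4]
grip_width: 60.1
finger_force: 0.0
```

>>> jog_arm(
  commands=[
    [0.108, -0.31, -0.05, 0, 0, -0.124],
    [0.108, -0.31, -0.05, 0, 0, -0.124],
    [0.108, -0.31, -0.05, 0, 0, -0.124],
    [0.108, -0.31, -0.05, 0, 0, -0.124],
    [0.108, -0.31, -0.05, 0, 0, -0.124],
    [0.108, -0.31, -0.05, 0, 0, -0.124],
    [0.108, -0.31, -0.05, 0, 0, -0.124],
  ],
)

```text
clock: 12.32
ee_pos: [534.5, -59.5, 111.2]
tool_rot: [3.14, -0.002, 0.742]
ft_force: [0.1, 0.5, 0.5]
grip_width: 59.6
finger_force: 0.0
```

>>> jog_arm(
  commands=[
    [0.335, -0.033, 0, 0, 0, -0.126],
    [0.335, -0.033, 0, 0, 0, -0.126],
    [0.335, -0.033, 0, 0, 0, -0.126],
    [0.335, -0.033, 0, 0, 0, -0.126],
    [0.335, -0.033, 0, 0, 0, -0.126],
    [0.335, -0.033, 0.1, 0, 0, -0.126],
    [0.335, -0.033, 0.1, 0, 0, -0.126],
    [0.335, -0.033, 0.1, 0, 0, -0.126],
  ],
)

```text
clock: 12.98
ee_pos: [578.4, -9.7, 89.8]
tool_rot: [-3.141, 0.0, 1.527]
ft_force: [-0.2, 0.1, 0.3]
grip_width: 59.7
finger_force: 0.0
```

Run:
```python
from h import *
chain((574,-10,6,1.53))
```

```text
[578.4  -9.7  89.8] 1.527
(574, -10, 6, 1.53) [-0.0023, -0.0219, 0.4191, 0.0, 0.0, -0.0005]
```

>>> jog_arm(
  commands=[
    [0, -0.022, 0.2, 0, 0, 0],
    [0, -0.022, 0.35, 0, 0, 0],
    [0, -0.022, 0.415, 0, 0, 0],
    [0, -0.022, 0.415, 0, 0, 0],
    [-0.04, -0.022, 0.415, 0, 0, 0],
    [-0.08, -0.022, 0.415, 0, 0, 0],
    [-0.12, -0.022, 0.415, 0, 0, 0],
    [-0.15, -0.022, 0.415, 0, 0, 0],
  ],
)

```text
clock: 13.65
ee_pos: [574.2, -40.5, 8.7]
tool_rot: [3.139, -0.0, 1.527]
ft_force: [0.0, 8.8, 3.3]
grip_width: 60.0
finger_force: 4.6
```

>>> jog_arm(
  commands=[
    [-0.01, 0, 0, 0, 0, 0],
    [-0.02, 0, 0, 0, 0, 0],
    [-0.03, 0, 0, 0, 0, 0],
    [-0.03, 0, 0, 0, 0, 0],
  ],
)

```text
clock: 13.98
ee_pos: [574.0, -41.7, 8.7]
tool_rot: [3.138, -0.005, 1.53]
ft_force: [-0.8, 8.7, 3.5]
grip_width: 59.8
finger_force: 4.3
```

>>> jog_arm(
  commands=[
    [-0.01, 0, 0, 0, 0, 0],
    [-0.02, 0, 0, 0, 0, 0],
    [-0.02, 0, 0, 0, 0, 0],
  ],
)

```text
clock: 14.23
ee_pos: [573.7, -44.9, 8.7]
tool_rot: [3.139, -0.006, 1.53]
ft_force: [-0.5, 10.2, 5.9]
grip_width: 59.7
finger_force: 5.0
```

>>> jog_arm(
  commands=[
    [-0.01, 0, 0, 0, 0, 0],
    [-0.02, 0, 0, 0, 0, 0],
    [-0.025, 0, 0, 0, 0, 0],
    [-0.025, 0, 0, 0, 0, 0],
  ],
)

```text
clock: 14.57
ee_pos: [573.4, -49.7, 8.7]
tool_rot: [3.139, -0.006, 1.531]
ft_force: [-1.9, 10.7, 5.5]
grip_width: 60.0
finger_force: 5.3
```

>>> jog_arm(
  commands=[
    [-0.01, 0, 0, 0, 0, 0],
    [-0.02, 0, 0, 0, 0, 0],
    [-0.02, 0, 0, 0, 0, 0],
  ],
)

```text
clock: 14.82
ee_pos: [573.2, -53.6, 8.7]
tool_rot: [3.139, -0.006, 1.53]
ft_force: [-1.8, 10.6, 5.5]
grip_width: 59.5
finger_force: 5.3
```

>>> jog_arm(
  commands=[
    [-0.01, 0, 0, 0, 0, 0],
    [-0.015, 0, 0, 0, 0, 0],
    [-0.015, 0, 0, 0, 0, 0],
  ],
)

```text
clock: 15.07
ee_pos: [573.2, -54.2, 8.7]
tool_rot: [3.139, -0.009, 1.531]
ft_force: [-2.1, 14.8, 4.9]
grip_width: 59.5
finger_force: 7.7
```

>>> jog_arm(
  commands=[
    [-0.007, 0, 0, 0, 0, 0],
    [-0.015, 0, 0, 0, 0, 0],
    [-0.015, 0, 0, 0, 0, 0],
  ],
)

```text
clock: 15.32
ee_pos: [573.2, -54.2, 8.8]
tool_rot: [3.138, -0.012, 1.533]
ft_force: [-1.5, 21.1, 4.6]
grip_width: 59.9
finger_force: 10.7
```

>>> jog_arm(
  commands=[
    [0.1, 0, 0, 0, 0, 0],
    [0.12, 0, 0, 0, 0, 0],
    [0.12, 0, -0.2, 0, 0, 0],
    [0.5, 0, -0.5, 0, 0, 0],
    [0.9, 0, -0.7, 0, 0, 0],
    [0.9, 0, -0.7, 0, 0, 0],
    [0.9, 0, -0.7, 0, 0, 0],
    [0.9, 0, -0.7, 0, 0, 0],
  ],
)

```text
clock: 15.98
ee_pos: [580.7, 120.9, 151.0]
tool_rot: [3.137, -0.004, 1.532]
ft_force: [0.1, 0.9, 0.9]
grip_width: 59.3
finger_force: 0.0
```

Run:
```python
from h import *
b=read_camera('top')
cv2.imwrite('pics/c5.png',cv2.resize(b[150:230,250:390],(798,456),interpolation=cv2.INTER_CUBIC))
print(arm.sense()['ee_pos'])
```

```text
[581.16126745 123.32873612 151.87764399]
```

View pics/c5.png

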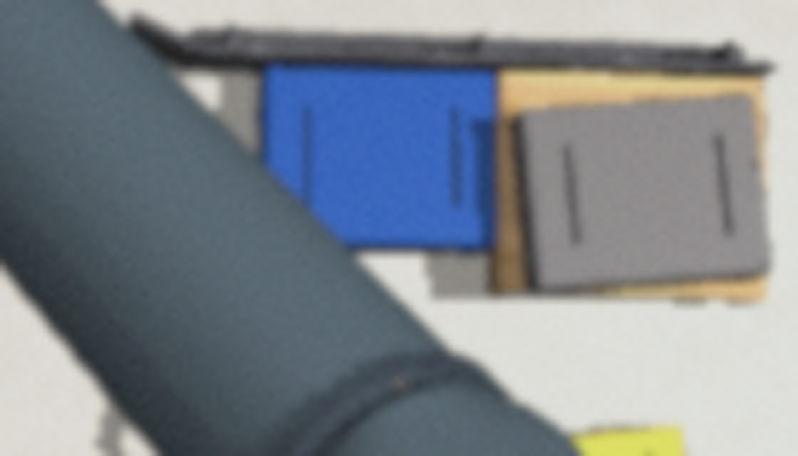

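```bash
sed -i 's/BAY=np.array.*/BAY=np.array([578.3,-130.9])/' h.py
python3 - <<'E'
from h import *
P=unproj('top',np.array([(265,62),(498,66),(492,248)])/5.7+[250,150],40)[:,:2]; R=Ro.from_euler('z',S).as_matrix()[:2,:2]
print('blue corners bay',(P-BAY)@R)
P=unproj('top',np.array([(770,275),(750,95),(518,112),(540,288)])/5.7+[250,150],77)[:,:2]
print('grey', P.mean(0), ((P-BAY)@R).mean(0))
chain((550,-40,150,.9),(500,-180,150,.3),(466,-266,130,S),(466,-266,47,S))
E
```

```text
blue corners bay [[ 47.62874197  63.24279374]
 [ 47.60051538 -67.22004949]
 [-54.85088103 -62.51807534]]
grey [ 544.77482394 -268.12063064] [ -28.01099784 -138.45151824]
[581.2 123.3 151.9] 1.535
(550, -40, 150, 0.9) [-0.8217, -0.1266, 0.0094, 0.0, -0.0, 0.1011]
(500, -180, 150, 0.3) [-0.7037, 0.2393, 0.0, -0.0, -0.0, 0.0955]
(466, -266, 130, -0.04) [-0.2895, 0.3606, 0.1, 0.0, -0.0, 0.0541]
(466, -266, 47, -0.04) [0.0, -0.0, 0.415, 0.0, 0.0, 0.0]
```

>>> jog_arm(
  commands=[
    [-0.82, -0.127, 0, 0, 0, 0.101],
    [-0.82, -0.127, 0, 0, 0, 0.101],
    [-0.82, -0.127, 0, 0, 0, 0.101],
    [-0.82, -0.127, 0, 0, 0, 0.101],
    [-0.82, -0.127, 0, 0, 0, 0.101],
    [-0.82, -0.127, 0, 0, 0, 0.101],
  ],
)

```text
clock: 16.53
ee_pos: [546.1, -52.9, 146.9]
tool_rot: [3.14, 0.003, 0.881]
ft_force: [0.2, 1.5, -0.1]
grip_width: 59.4
finger_force: 0.0
```

>>> jog_arm(
  commands=[
    [-0.704, 0.24, 0, 0, 0, 0.096],
    [-0.704, 0.24, 0, 0, 0, 0.096],
    [-0.704, 0.24, 0, 0, 0, 0.096],
    [-0.704, 0.24, 0, 0, 0, 0.096],
    [-0.704, 0.24, 0, 0, 0, 0.096],
    [-0.704, 0.24, 0, 0, 0, 0.096],
  ],
)

```text
clock: 17.03
ee_pos: [495.6, -188.7, 147.1]
tool_rot: [3.141, 0.001, 0.287]
ft_force: [0.9, -0.1, -0.7]
grip_width: 59.9
finger_force: 0.0
```

>>> jog_arm(
  commands=[
    [-0.29, 0.36, 0.1, 0, 0, 0.054],
    [-0.29, 0.36, 0.1, 0, 0, 0.054],
    [-0.29, 0.36, 0.1, 0, 0, 0.054],
    [-0.29, 0.36, 0.1, 0, 0, 0.054],
    [-0.29, 0.36, 0.1, 0, 0, 0.054],
  ],
)

```text
clock: 17.45
ee_pos: [461.8, -271.5, 126.8]
tool_rot: [-3.141, 0.0, -0.042]
ft_force: [1.2, 1.1, 0.4]
grip_width: 59.6
finger_force: 0.0
```

Run:
```python
from h import *
chain((466,-266,47,S))
```

```text
[ 461.8 -271.5  126.8] -0.042
(466, -266, 47, -0.04) [0.0198, -0.0284, 0.3992, 0.0, 0.0, -0.0004]
```

>>> jog_arm(
  commands=[
    [0, -0.02, 0.2, 0, 0, 0],
    [0, -0.02, 0.399, 0, 0, 0],
    [0, -0.02, 0.399, 0, 0, 0],
    [0.06, -0.02, 0.399, 0, 0, 0],
    [0.1, -0.02, 0.399, 0, 0, 0],
    [0.13, -0.02, 0.399, 0, 0, 0],
    [0.16, -0.02, 0.399, 0, 0, 0],
  ],
)

```text
clock: 18.03
ee_pos: [493.7, -268.8, 48.6]
tool_rot: [-3.141, 0.002, -0.045]
ft_force: [-6.3, 3.3, 4.0]
grip_width: 59.6
finger_force: 3.2
```

>>> jog_arm(
  commands=[
    [0.015, 0, 0, 0, 0, 0],
    [0.03, 0, 0, 0, 0, 0],
    [0.045, 0, 0, 0, 0, 0],
    [0.06, 0, 0, 0, 0, 0],
    [0.06, 0, 0, 0, 0, 0],
  ],
)

```text
clock: 18.45
ee_pos: [505.7, -270.0, 48.3]
tool_rot: [-3.141, 0.0, -0.047]
ft_force: [-3.6, 3.0, 2.8]
grip_width: 59.9
finger_force: 2.0
```

>>> jog_arm(
  commands=[
    [0.01, 0, 0, 0, 0, 0],
    [0.02, 0, 0, 0, 0, 0],
    [0.03, 0, 0, 0, 0, 0],
    [0.03, 0, 0, 0, 0, 0],
  ],
)

```text
clock: 18.78
ee_pos: [509.3, -270.7, 47.9]
tool_rot: [-3.141, 0.005, -0.048]
ft_force: [-9.6, 1.8, 6.7]
grip_width: 59.8
finger_force: 4.5
```

>>> jog_arm(
  commands=[
    [0.01, 0, 0, 0, 0, 0],
    [0.015, 0, 0, 0, 0, 0],
    [0.015, 0, 0, 0, 0, 0],
  ],
)

```text
clock: 19.03
ee_pos: [509.2, -270.8, 47.5]
tool_rot: [-3.14, 0.01, -0.049]
ft_force: [-15.7, 3.2, 11.6]
grip_width: 59.7
finger_force: 8.1
```

```bash
sed -i 's/^S=-0.04/S=-0.045/' h.py
python3 - <<'E'
from h import *
p=bw(-5,-240); q=bw(-5,-76.5);y=np.pi/2+S;print(p,q)
chain((490,-271,110,S),(510,-330,120,.74),(*p,110,y),(*p,47,y))
E
```

```text
[ 562.50870628 -370.43211693] [ 569.86372337 -207.09763275]
[ 509.2 -270.8   47.5] -0.049
(490, -271, 110, -0.045) [-0.0961, 0.0056, -0.3127, 0.0, 0.0, -0.0006]
(510, -330, 120, 0.74) [0.1132, 0.2902, -0.05, 0.0, 0.0, -0.1249]
(np.float64(562.5087062767223), np.float64(-370.43211693329386), 110, 1.5257963267948966) [0.0576, 0.3263, 0.05, 0.0, 0.0, -0.1251]
(np.float64(562.5087062767223), np.float64(-370.43211693329386), 47, 1.5257963267948966) [0.0, -0.0, 0.315, 0.0, 0.0, 0.0]
```

>>> jog_arm(
  commands=[
    [-0.07, 0, 0, 0, 0, 0],
    [-0.096, 0, -0.1, 0, 0, 0],
    [-0.096, 0, -0.31, 0, 0, 0],
    [-0.096, 0, -0.31, 0, 0, 0],
    [-0.096, 0, -0.31, 0, 0, 0],
  ],
)

```text
clock: 19.45
ee_pos: [498.4, -271.3, 112.8]
tool_rot: [3.139, -0.007, -0.048]
ft_force: [-0.1, -0.4, 0.6]
grip_width: 59.7
finger_force: 0.0
```

>>> jog_arm(
  commands=[
    [0.113, 0.29, -0.05, 0, 0, -0.125],
    [0.113, 0.29, -0.05, 0, 0, -0.125],
    [0.113, 0.29, -0.05, 0, 0, -0.125],
    [0.113, 0.29, -0.05, 0, 0, -0.125],
    [0.113, 0.29, -0.05, 0, 0, -0.125],
    [0.113, 0.29, -0.05, 0, 0, -0.125],
    [0.113, 0.29, -0.05, 0, 0, -0.125],
  ],
)

```text
clock: 20.03
ee_pos: [515.3, -329.1, 118.8]
tool_rot: [-3.141, -0.001, 0.744]
ft_force: [-0.1, -0.7, 0.2]
grip_width: 59.5
finger_force: 0.0
```

>>> jog_arm(
  commands=[
    [0.058, 0.326, 0.05, 0, 0, -0.125],
    [0.058, 0.326, 0.05, 0, 0, -0.125],
    [0.058, 0.326, 0.05, 0, 0, -0.125],
    [0.058, 0.326, 0.05, 0, 0, -0.125],
    [0.058, 0.326, 0.05, 0, 0, -0.125],
    [0.058, 0.326, 0.05, 0, 0, -0.125],
    [0.058, 0.326, 0.05, 0, 0, -0.125],
    [0.058, 0.326, 0.05, 0, 0, -0.125],
  ],
)

```text
clock: 20.7
ee_pos: [567.6, -369.6, 108.7]
tool_rot: [3.141, -0.001, 1.524]
ft_force: [0.9, 0.0, -0.6]
grip_width: 59.8
finger_force: 0.0
```

Run:
```python
from h import *
p=bw(-5,-240);y=np.pi/2+S
chain((*p,47,y))
```

```text
[ 567.6 -369.6  108.7] 1.524
(np.float64(562.5087062767223), np.float64(-370.43211693329386), 47, 1.5257963267948966) [-0.0055, -0.0251, 0.3083, 0.0, 0.0, -0.0004]
```

>>> jog_arm(
  commands=[
    [-0.005, -0.025, 0.15, 0, 0, 0],
    [-0.005, -0.025, 0.305, 0, 0, 0],
    [-0.005, -0.025, 0.305, 0, 0, 0],
    [0.04, -0.025, 0.305, 0, 0, 0],
    [0.08, -0.025, 0.305, 0, 0, 0],
    [0.12, -0.025, 0.305, 0, 0, 0],
    [0.16, -0.025, 0.305, 0, 0, 0],
    [0.2, -0.025, 0.305, 0, 0, 0],
  ],
)

```text
clock: 21.37
ee_pos: [565.6, -330.3, 50.2]
tool_rot: [3.139, 0.003, 1.522]
ft_force: [-0.6, -5.5, 3.9]
grip_width: 60.1
finger_force: 3.0
```

>>> jog_arm(
  commands=[
    [0.035, 0, 0, 0, 0, 0],
    [0.07, 0, 0, 0, 0, 0],
    [0.105, 0, 0, 0, 0, 0],
    [0.14, 0, 0, 0, 0, 0],
    [0.175, 0, 0, 0, 0, 0],
    [0.21, 0, 0, 0, 0, 0],
    [0.245, 0, 0, 0, 0, 0],
    [0.28, 0, 0, 0, 0, 0],
  ],
)

```text
clock: 22.03
ee_pos: [568.3, -275.3, 50.3]
tool_rot: [3.139, 0.004, 1.521]
ft_force: [0.5, -6.4, 3.1]
grip_width: 60.1
finger_force: 3.2
```

>>> jog_arm(
  commands=[
    [0.03, 0, 0, 0, 0, 0],
    [0.06, 0, 0, 0, 0, 0],
    [0.09, 0, 0, 0, 0, 0],
    [0.12, 0, 0, 0, 0, 0],
    [0.15, 0, 0, 0, 0, 0],
    [0.18, 0, 0, 0, 0, 0],
    [0.205, 0, 0, 0, 0, 0],
    [0.23, 0, 0, 0, 0, 0],
  ],
)

```text
clock: 22.7
ee_pos: [570.7, -229.2, 50.2]
tool_rot: [3.138, 0.004, 1.521]
ft_force: [-0.9, -6.7, 3.0]
grip_width: 59.7
finger_force: 3.1
```

>>> jog_arm(
  commands=[
    [0.02, 0, 0, 0, 0, 0],
    [0.04, 0, 0, 0, 0, 0],
    [0.06, 0, 0, 0, 0, 0],
    [0.08, 0, 0, 0, 0, 0],
    [0.09, 0, 0, 0, 0, 0],
    [0.09, 0, 0, 0, 0, 0],
  ],
)

```text
clock: 23.2
ee_pos: [571.3, -209.9, 49.7]
tool_rot: [3.139, 0.002, 1.522]
ft_force: [-0.5, -4.0, 3.5]
grip_width: 60.1
finger_force: 2.0
```

Run:
```python
from h import *
a=cv2.resize(read_camera('side')[115:195,195:275],(400,400),interpolation=cv2.INTER_CUBIC)
b=cv2.resize(read_camera('top')[145:215,265:335],(400,400),interpolation=cv2.INTER_CUBIC)
cv2.imwrite('pics/c6.png',np.hstack([a,b]))
s=arm.sense();print(s['ee_pos'],s['ft_force'])
```

```text
[ 571.21641799 -209.8936331    49.37127826] [ 0.30242913 -3.91080204  1.98984929]
```

View pics/c6.png

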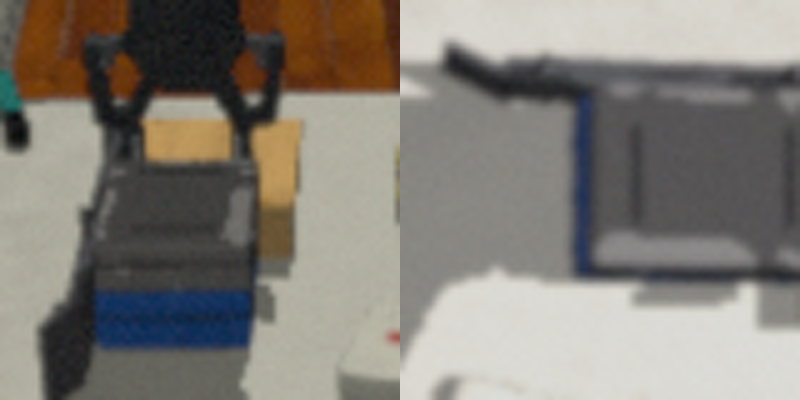

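Run:
```python
from h import *
R=Ro.from_euler('z',S).as_matrix()[:2,:2]
f=lambda c,r,z:(unproj('top',[[265+(c-400)/5.714,145+r/5.714]],z)[0][:2]-BAY)@R
print(f(592,180,75),f(575,180,40),f(592,265,75),f(577,270,40))
```

```text
[-8.72259411 60.78363088] [-2.950883   66.01205721] [-54.83663173  60.60878936] [-53.04049763  64.67447609]
```

>>> jog_arm(
  commands=[
    [0.008, 0, 0, 0, 0, 0],
    [0.016, 0, 0, 0, 0, 0],
    [0.016, 0, 0, 0, 0, 0],
    [0.016, 0, 0, 0, 0, 0],
  ],
)

```text
clock: 23.63
ee_pos: [571.1, -208.0, 49.2]
tool_rot: [3.14, 0.002, 1.521]
ft_force: [-0.4, -6.4, 6.1]
grip_width: 59.8
finger_force: 3.3
```

>>> jog_arm(
  commands=[
    [0.006, 0, 0, 0, 0, 0],
    [0.011, 0, 0, 0, 0, 0],
    [0.011, 0, 0, 0, 0, 0],
    [0.011, 0, 0, 0, 0, 0],
  ],
)

```text
clock: 23.97
ee_pos: [570.9, -205.1, 48.8]
tool_rot: [3.141, 0.001, 1.521]
ft_force: [1.0, -5.1, 4.1]
grip_width: 59.9
finger_force: 2.8
```

Run:
```python
from h import *
s=arm.sense();print(s['ee_pos'],s['ft_force'])
im=read_camera('top')
# subpixel +y edges along rows 165..190: blue->grey profile
for r in range(166,188,4):
    print(r,[tuple(int(v) for v in im[r,c]) for c in range(292,302)])
```

```text
[ 570.85646223 -205.14809465   48.81080938] [ 1.02550254 -5.0870373   4.08342252]
166 [(130, 136, 137), (129, 133, 135), (114, 117, 117), (89, 85, 84), (64, 59, 58), (67, 65, 67), (80, 81, 81), (88, 86, 88), (85, 84, 86), (88, 86, 88)]
170 [(129, 133, 135), (125, 128, 129), (113, 110, 110), (85, 76, 72), (60, 52, 50), (68, 66, 68), (82, 81, 82), (87, 86, 86), (87, 86, 88), (85, 83, 86)]
174 [(127, 132, 134), (129, 133, 134), (118, 119, 120), (90, 88, 86), (62, 58, 57), (68, 66, 65), (81, 81, 83), (85, 82, 85), (84, 83, 85), (85, 84, 87)]
178 [(131, 135, 138), (128, 131, 133), (114, 114, 113), (85, 79, 75), (66, 59, 56), (68, 67, 67), (81, 81, 83), (84, 85, 85), (86, 85, 86), (87, 86, 88)]
182 [(130, 135, 138), (127, 132, 134), (116, 118, 119), (89, 87, 85), (65, 62, 59), (72, 71, 72), (82, 84, 84), (85, 84, 86), (85, 86, 85), (84, 85, 85)]
186 [(130, 135, 137), (127, 131, 134), (115, 115, 116), (90, 84, 84), (69, 63, 63), (72, 73, 72), (88, 88, 89), (114, 114, 116), (127, 127, 130), (130, 129, 132)]
```

Run:
```python
from h import *
chain((565,-230,50,1.526),(560,-240,150,1.526),(440,-235,150,1.626),(387,-233,120,1.626))
```

```text
[ 570.8 -205.2   48.8] 1.521
(565, -230, 50, 1.526) [-0.1255, -0.0231, -0.006, 0.0, 0.0, -0.0008]
(560, -240, 150, 1.526) [-0.0511, -0.0227, -0.5, 0.0, 0.0, 0.0]
(440, -235, 150, 1.626) [-0.0019, -0.6005, -0.0, -0.0, 0.0, -0.0159]
(387, -233, 120, 1.626) [0.0246, -0.264, 0.15, 0.0, 0.0, 0.0]
```

>>> jog_arm(
  commands=[
    [-0.08, 0, 0, 0, 0, 0],
    [-0.12, 0, 0, 0, 0, 0],
    [-0.12, 0, -0.2, 0, 0, 0],
    [-0.12, -0.02, -0.4, 0, 0, 0],
    [-0.12, -0.02, -0.5, 0, 0, 0],
    [-0.12, -0.02, -0.5, 0, 0, 0],
  ],
  grip=0.3,
)

```text
clock: 24.52
ee_pos: [568.3, -227.6, 153.1]
tool_rot: [3.134, 0.001, 1.522]
ft_force: [0.6, -0.6, 0.3]
grip_width: 59.7
finger_force: 0.0
```

>>> jog_arm(
  commands=[
    [0.01, -0.6, 0, 0, 0, -0.016],
    [0.01, -0.6, 0, 0, 0, -0.016],
    [0.01, -0.6, 0, 0, 0, -0.016],
    [0.01, -0.86, 0.1, 0, 0, -0.016],
    [0.01, -0.86, 0.1, 0, 0, -0.016],
    [0.01, -0.86, 0.1, 0, 0, -0.016],
    [0.01, -0.86, 0.1, 0, 0, -0.016],
  ],
  grip=0,
)

```text
clock: 25.1
ee_pos: [393.0, -217.0, 127.8]
tool_rot: [-3.141, -0.001, 1.622]
ft_force: [0.4, 0.2, 0.7]
grip_width: 85.4
finger_force: 0.0
```

Run:
```python
from h import *
chain((387,-233,4,1.626))
a=cv2.resize(read_camera('side')[110:210,195:315],(480,400),interpolation=cv2.INTER_CUBIC)
b=cv2.resize(read_camera('top')[145:245,270:350],(320,400),interpolation=cv2.INTER_CUBIC)
cv2.imwrite('pics/c7.png',np.hstack([a,b]))
```

```text
[ 393.  -217.   127.8] 1.622
(387, -233, 4, 1.626) [-0.0782, -0.0341, 0.6191, 0.0, 0.0, -0.0006]
```

View pics/c7.png

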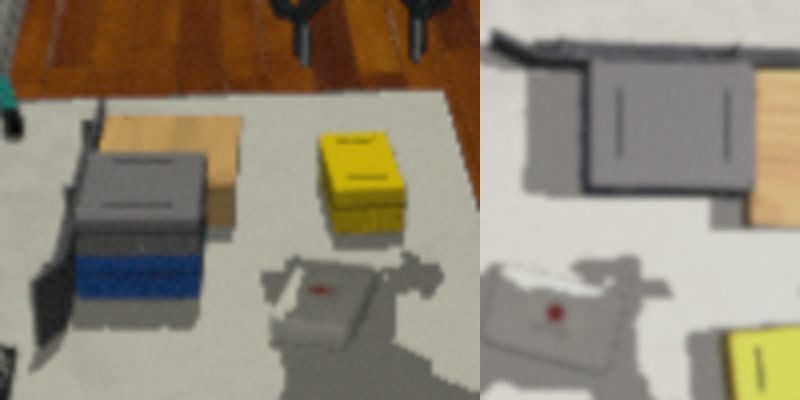

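Run:
```python
from h import *
P=unproj('top',(np.array([(752,188),(754,65),(590,62),(589,187)])-[480,0])/4+[270,145],75)[:,:2]
print(P.round(1),P.mean(0), bw(0,0))
```

```text
[[ 521.2 -189.1]
 [ 617.2 -195.8]
 [ 622.4  -68.5]
 [ 525.2  -63.7]] [ 571.51794348 -129.27418734] [ 578.3 -130.9]
```

>>> jog_arm(
  commands=[
    [-0.078, -0.034, 0.15, 0, 0, 0],
    [-0.078, -0.034, 0.3, 0, 0, 0],
    [-0.078, -0.034, 0.45, 0, 0, 0],
    [-0.078, -0.034, 0.55, 0, 0, 0],
    [-0.078, -0.034, 0.615, 0, 0, 0],
    [-0.078, -0.034, 0.615, 0, 0, 0],
  ],
)

```text
clock: 25.7
ee_pos: [388.1, -232.3, 3.1]
tool_rot: [-3.14, -0.002, 1.624]
ft_force: [0.1, 0.2, 0.1]
grip_width: 85.2
finger_force: 0.0
```

>>> jog_arm(
  commands=[
    [0, 0, 0, 0, 0, 0],
    [0, 0, 0, 0, 0, 0],
    [0, 0, 0, 0, 0, 0],
    [0, 0, 0, 0, 0, 0],
    [0, 0, 0, 0, 0, 0],
    [0, 0, 0, 0, 0, 0],
  ],
  grip=1,
)

```text
clock: 26.2
ee_pos: [389.2, -233.8, 6.4]
tool_rot: [3.139, 0.001, 1.623]
ft_force: [0.1, 1.2, 6.6]
grip_width: 61.3
finger_force: 66.4
```

>>> jog_arm(
  commands=[
    [0, 0, -0.05, 0, 0, 0],
    [0, 0, -0.2, 0, 0, 0],
    [0, 0, -0.4, 0, 0, 0],
    [0, 0, -0.6, 0, 0, 0],
    [0, 0, -0.7, 0, 0, 0],
    [0, 0, -0.7, 0, 0, 0],
    [0, 0, -0.7, 0, 0, 0],
  ],
)

```text
clock: 26.78
ee_pos: [387.5, -234.2, 146.3]
tool_rot: [3.141, 0.002, 1.622]
ft_force: [-0.3, 1.8, -3.8]
grip_width: 61.3
finger_force: 67.3
```

Run:
```python
from h import *
chain((470,-180,140,1.58),(577,-128.5,140,1.529))
```

```text
[ 387.5 -234.2  146.3] 1.622
(470, -180, 140, 1.58) [0.2499, 0.4256, 0.0314, 0.0, -0.0, 0.0066]
(577, -128.5, 140, 1.529) [0.2526, 0.5373, 0.0, 0.0, -0.0, 0.0081]
```

>>> jog_arm(
  commands=[
    [0.2, 0.34, 0, 0, 0, 0.006],
    [0.3, 0.5, 0, 0, 0, 0.01],
    [0.4, 0.7, 0, 0, 0, 0.014],
    [0.48, 0.85, 0, 0, 0, 0.015],
    [0.495, 0.95, 0, 0, 0, 0.015],
    [0.495, 0.97, 0.02, 0, 0, 0.015],
    [0.495, 0.97, 0.03, 0, 0, 0.015],
    [0.495, 0.97, 0.03, 0, 0, 0.015],
  ],
)

```text
clock: 27.45
ee_pos: [574.5, -124.0, 136.5]
tool_rot: [-3.136, -0.001, 1.53]
ft_force: [-0.7, -1.2, -2.7]
grip_width: 61.8
finger_force: 67.4
```

Run:
```python
from h import *
chain((577.2,-130,87,1.529))
```

```text
[ 574.5 -124.   136.5] 1.53
(577.2, -130, 87, 1.529) [-0.0295, 0.0147, 0.2475, 0.0, -0.0, 0.0001]
```

>>> jog_arm(
  commands=[
    [-0.03, 0.012, 0.06, 0, 0, 0],
    [-0.03, 0.012, 0.12, 0, 0, 0],
    [-0.03, 0.012, 0.18, 0, 0, 0],
    [-0.03, 0.012, 0.22, 0, 0, 0],
    [-0.03, 0.012, 0.235, 0, 0, 0],
    [-0.03, 0.012, 0.235, 0, 0, 0],
  ],
)

```text
clock: 27.95
ee_pos: [577.4, -130.6, 91.0]
tool_rot: [-3.139, -0.0, 1.528]
ft_force: [-0.1, 0.8, -2.8]
grip_width: 61.0
finger_force: 67.5
```

Run:
```python
from h import *
chain((577.2,-130,82,1.529))
a=cv2.resize(read_camera('side')[100:200,195:295],(400,400),interpolation=cv2.INTER_CUBIC)
b=cv2.resize(read_camera('top')[145:225,270:350],(400,400),interpolation=cv2.INTER_CUBIC)
cv2.imwrite('pics/c8.png',np.hstack([a,b]))
```

```text
[ 577.4 -130.6   91. ] 1.528
(577.2, -130, 82, 1.529) [0.003, -0.0011, 0.0451, 0.0, 0.0, -0.0001]
```

View pics/c8.png

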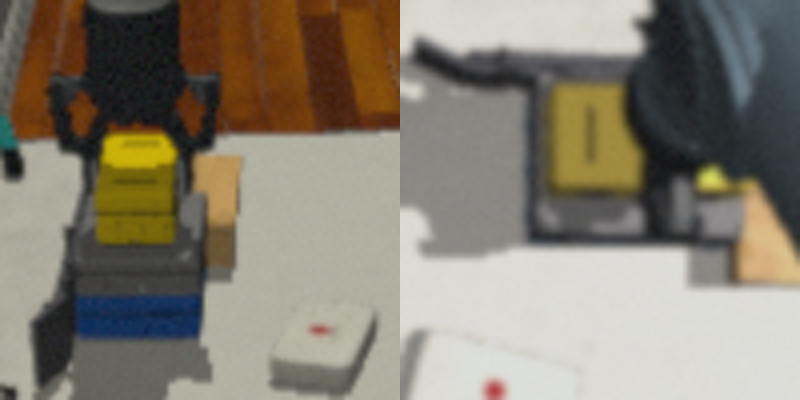

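Run:
```python
from h import *
f=lambda c,r,z:unproj('top',[[270+(c-400)/5,145+r/5]],z)[0].round(1)[:2]
print('yel +x+y',f(551,84,130),'-x+y',f(549,191,130)); print('grey',f(537,78,75),f(537,232,75))
```

```text
yel +x+y [607.2 -69.4] -x+y [543.2 -65.5]
grey [622.1 -68.1] [526.3 -64.2]
```

>>> jog_arm(
  commands=[
    [-0.005, -0.003, 0.01, 0, 0, 0],
    [-0.005, -0.003, 0.02, 0, 0, 0],
    [-0.005, -0.003, 0.03, 0, 0, 0],
    [-0.005, -0.003, 0.035, 0, 0, 0],
    [-0.005, -0.003, 0.038, 0, 0, 0],
    [-0.005, -0.003, 0.038, 0, 0, 0],
  ],
)

```text
clock: 28.55
ee_pos: [577.7, -131.6, 84.6]
tool_rot: [-3.141, -0.0, 1.528]
ft_force: [-0.2, -0.1, -2.3]
grip_width: 61.2
finger_force: 67.5
```

>>> jog_arm(
  commands=[
    [0, 0, 0.003, 0, 0, 0],
    [0, 0, 0.006, 0, 0, 0],
    [0, 0, 0.006, 0, 0, 0],
  ],
)

```text
clock: 28.8
ee_pos: [577.8, -131.7, 83.4]
tool_rot: [-3.141, -0.0, 1.528]
ft_force: [0.2, 0.9, -3.2]
grip_width: 61.1
finger_force: 67.5
```

>>> jog_arm(
  commands=[
    [0, 0, 0.003, 0, 0, 0],
    [0, 0, 0.006, 0, 0, 0],
    [0, 0, 0.006, 0, 0, 0],
  ],
)

```text
clock: 29.05
ee_pos: [577.7, -131.7, 82.2]
tool_rot: [-3.141, -0.0, 1.529]
ft_force: [0.5, -0.6, -2.7]
grip_width: 61.4
finger_force: 67.5
```

>>> jog_arm(
  commands=[
    [0, 0, 0.003, 0, 0, 0],
    [0, 0, 0.006, 0, 0, 0],
    [0, 0, 0.006, 0, 0, 0],
  ],
)

```text
clock: 29.3
ee_pos: [577.8, -131.7, 81.5]
tool_rot: [-3.142, 0.0, 1.528]
ft_force: [-2.0, 0.8, 2.4]
grip_width: 61.2
finger_force: 67.8
```

>>> jog_arm(
  commands=[
    [0, 0, 0, 0, 0, 0],
    [0, 0, 0, 0, 0, 0],
    [0, 0, 0, 0, 0, 0],
    [0, 0, 0, 0, 0, 0],
    [0, 0, 0, 0, 0, 0],
  ],
  grip=0,
)

```text
clock: 29.72
ee_pos: [577.9, -131.7, 81.1]
tool_rot: [3.141, -0.0, 1.528]
ft_force: [-0.1, 0.4, -0.5]
grip_width: 85.3
finger_force: 0.0
```

>>> jog_arm(
  commands=[
    [0, 0, -0.1, 0, 0, 0],
    [0, 0, -0.25, 0, 0, 0],
    [0, 0, -0.45, 0, 0, 0],
    [0, 0, -0.65, 0, 0, 0],
    [0, 0, -0.8, 0, 0, 0],
    [0, 0, -0.8, 0, 0, 0],
  ],
)

```text
clock: 30.22
ee_pos: [581.7, -131.6, 248.1]
tool_rot: [3.13, 0.002, 1.528]
ft_force: [1.6, 0.9, 0.3]
grip_width: 85.3
finger_force: 0.0
```

>>> jog_arm(
  commands=[
    [0, -0.2, 0, 0, 0, 0],
    [-0.2, -0.4, 0, 0, 0, 0],
    [-0.4, -0.6, 0, 0, 0, 0],
    [-0.6, -0.6, 0, 0, 0, 0],
    [-0.8, -0.6, 0, 0, 0, 0],
    [-1, -0.6, 0, 0, 0, 0],
    [-1, -0.6, 0, 0, 0, 0],
  ],
)

```text
clock: 30.8
ee_pos: [446.9, -332.9, 240.8]
tool_rot: [-3.141, 0.003, 1.522]
ft_force: [-1.0, -1.3, 0.0]
grip_width: 85.2
finger_force: 0.0
```

Run:
```python
from h import *
a=cv2.resize(read_camera('side')[110:200,195:295],(400,360),interpolation=cv2.INTER_CUBIC)
b=cv2.resize(read_camera('top')[145:217,270:350],(400,360),interpolation=cv2.INTER_CUBIC)
cv2.imwrite('pics/c9.png',np.hstack([a,b]))
```

```text
(no output)
```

View pics/c9.png

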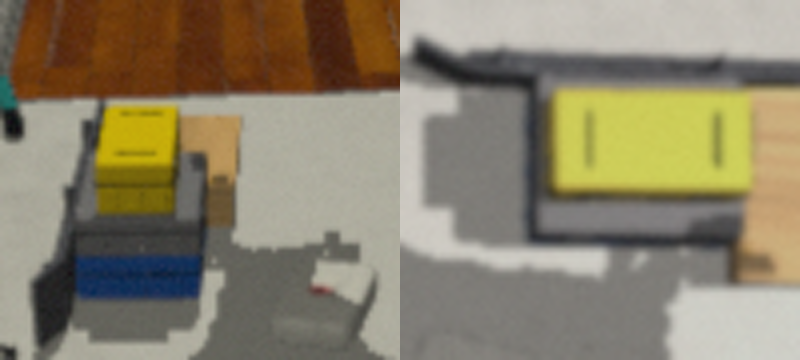

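Run:
```python
from h import *
f=lambda c,r,z:unproj('top',[[270+(c-400)/5,145+r/5]],z)[0].round(1)[:2]
Y=np.array([f(555,90,120),f(750,89,120),f(751,190,120),f(556,191,120)]);print(Y,Y.mean(0))
G=np.array([f(538,78,75),f(742,81,75),f(740,235,75),f(538,234,75)]);print(G,G.mean(0))
```

```text
[[ 605.5  -72.9]
 [ 603.4 -190. ]
 [ 542.4 -187.3]
 [ 544.6  -71. ]] [ 573.975 -130.3  ]
[[ 622.1  -68.8]
 [ 617.3 -195.5]
 [ 521.2 -189.1]
 [ 525.   -64.8]] [ 571.4  -129.55]
```

Yellow is within about 3 mm of the grey lid's centre and parallel with it, and the arm is clear, so I'm handing in.

```bash
python3 -c "
from plant import arm
print(arm.finish_job())"
```

```text
the job is handed in; nothing more can be done
None
```

I built the column and handed the job in at about 31 s. By my last camera check, blue is home against the riser and fence, grey is lined up on it within about 2 mm, and yellow sits released within about 3 mm of the grey lid's centre. The hand-in returned no verdict.

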